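# Find the tired casing rest on the watch bench

### The arm

A 7-joint arm with a two-finger parallel gripper is mounted at the origin on the work surface. World frame = base frame: x ahead of the robot, y to its left, z up, the work surface at z = 0. Lengths are in m, angles in rad, forces in N, time in s.
With the tool pointing down it reaches from about 0.4 to 0.75 m from the base axis. Payload 19.5 kg.
Tool frame: the origin (TCP) lies at the very end of the fingers, on their centre line; the grasp point (between the pads) lies 19 mm behind it; x points along the fingers, y is the direction in which the jaws open and shut, and the axes are right-handed (so a half turn about x gives the same grasp; the last joint's range is limited). The gripper opens to 85 mm and grips with 20 to 120 N. Pads are 22 mm wide; open, the fingers measure 114 mm over their backs; the gripper's body (76 mm by 85 mm) begins 54 mm behind the grasp point. The pads swing forward as they close: fully open they stand 13 mm farther back than shut.
Start: joints at [-1.254, 0.707, -0.028, 1.485, 0.022, 0.951, -0.075], TCP at [0.202, 0.538, 0.231] pointing down, gripper open.
Joint ranges: [-2.71, 2.71], [-0.32, 2.16], [-1.57, 1.52], [0, 2.45], [-1.46, 4.6], [0, 2.02], [-2.83, 2.83]. Speed limits (rad/s): [1.89, 1.89, 2.57, 2.57, 3.01, 3.01, 3.01].

### API

Orientations are given as a rotation vector (axis times angle).
In Python, from rig import get_obs, get_image, finish_job gives the robot as it stands.
- The arm moves only by the tool send_rows, never from a script. Its argument "plan" is a list that holds one entry, the list of rows, each a list of 5 numbers: the shift along the world's x, y, z in m, then the turn about the world's z in rad, then the gripper command: -1 is fully open, 1 is shut, values between are in proportion. In form: [[[tx, ty, tz, yaw, jaw], ...]]. A call has exactly 8 rows; each row is the pose to reach, as a shift and turn from the pose measured when the call began; what a row does not reach only later rows make up. A row lasts 1/8 s, in which the tool goes at most 62.5 mm and 10.7 degrees, less where a joint would pass 70% of its speed; a pose out of reach is approached as far as the arm can. A call with a gripper value outside its range is refused whole. The fingers move at their own pace and stop on an object; "newtons" is the grip in N (left out, the last holds). Time passes only in rows, so rows that repeat a pose let the fingers close, or fill a call up. It gives the time, the measured TCP pose, the force and the opening at its end, in the units of the state.
- get_obs(): the state, without advancing time (a new reading comes with each control period).
- get_image(name): name is "scene" or "top"; returns a dict with "frame" (384x512x3 uint8, red, green, blue), "K" (3x3 intrinsics, pixels), "distortion" ([k1, k2, p1, p2, k3] as OpenCV has them; the pictures are not rectified), "pose" (4x4, takes a point from camera to world coordinates). Camera axes: x right, y up, looking along -z (the intrinsics and any distortion apply to the point x, -y, -z); pixel columns grow to the right and rows downward; lengths in m; the calibration is good to about 2 mm. A picture is of the moment at which its call begins. There is no depth.
- finish_job(): hands the job in, once; it reports no verdict.
The state is a dict: "t": time; "qpos": joint angles; "qvel": joint speeds; "effort": joint torques, N m; "position": TCP position; "ee_rot": TCP orientation; "force": force on the tool from outside, world axes, zero at the start; "wrist_torque": the same for the moment, N m; "finger_gap": finger opening in m.
Only numpy, scipy, OpenCV 4.12 (cv2) and the standard library are available. Lean on these libraries where they do the work, as an engineer would, in place of code of your own. Each camera call takes 0.05 s, during which the arm holds its last target. There are 200 camera calls.

### The job

On the watchmaker's bench stand three sprung casing rests, and one has a tired spring. With the fingertips, press each round cushion a few millimetres down and let it up again, one after another from the robot's left to its right, to feel which is the softest; then push the tag of that rest fully down and leave it there, with the other two tags up. Only touch: do not lift, tip or shove the rests, leave everything else where it is, and finish clear of it all.

Things in the scene. Friction and masses are not known exactly. Their poses are not given: they have to be found in the camera images.
- rest_a: one of three casing rests that look alike: loose grey foot 150 x 80 x 22 mm, 0.8 kg, standing on the bench; origin at the centre of its underside, its x axis along the 150 mm. It carries cushion pad_a at x = -40 mm (the robot's end) and tag_a at x = +45 mm (the far end). Which rest stands left, middle or right changes; rests stand about 0.2 m apart from left (+y, more than y = 0.1) to right (less than y = -0.1), turned by up to 0.3 rad
- pad_a_top (a point): centre of the top of the rest's round black rubber cushion, 42 mm across, 66 mm above the bench when up; it moves with the cushion
- pad_a (a joint): how far the cushion is pressed down, m: 0 up, 0.014 on its stop; it springs back when let go. The softest spring takes about 0.25 N per mm after a first 0.2 N, the other two 0.55 to 0.7 N per mm after a first 0.6 to 0.9 N. Press each at least 4 mm (under 5 N) to feel it
- tag_a_top (a point): centre of the top of the rest's tag, a steel T-shaped tab with a flat head 18 (along the foot) x 28 mm, standing in a black guide; 64 mm above the bench when fully up; it moves with the tag
- tag_a (a joint): how far the tag is pushed down into its guide, m: 0 up, 0.014 fully down on the rest with the softest spring; on the other two the spring seat blocks it at 0.008. It starts 0 to 0.002, slides with about 2 N of friction and stays where it is left
- rest_b: one of three casing rests that look alike: loose grey foot 150 x 80 x 22 mm, 0.8 kg, standing on the bench; origin at the centre of its underside, its x axis along the 150 mm. It carries cushion pad_b at x = -40 mm (the robot's end) and tag_b at x = +45 mm (the far end). Which rest stands left, middle or right changes; rests stand about 0.2 m apart from left (+y, more than y = 0.1) to right (less than y = -0.1), turned by up to 0.3 rad
- pad_b_top (a point): centre of the top of the rest's round black rubber cushion, 42 mm across, 66 mm above the bench when up; it moves with the cushion
- pad_b (a joint): how far the cushion is pressed down, m: 0 up, 0.014 on its stop; it springs back when let go. The softest spring takes about 0.25 N per mm after a first 0.2 N, the other two 0.55 to 0.7 N per mm after a first 0.6 to 0.9 N. Press each at least 4 mm (under 5 N) to feel it
- tag_b_top (a point): centre of the top of the rest's tag, a steel T-shaped tab with a flat head 18 (along the foot) x 28 mm, standing in a black guide; 64 mm above the bench when fully up; it moves with the tag
- tag_b (a joint): how far the tag is pushed down into its guide, m: 0 up, 0.014 fully down on the rest with the softest spring; on the other two the spring seat blocks it at 0.008. It starts 0 to 0.002, slides with about 2 N of friction and stays where it is left
- rest_c: one of three casing rests that look alike: loose grey foot 150 x 80 x 22 mm, 0.8 kg, standing on the bench; origin at the centre of its underside, its x axis along the 150 mm. It carries cushion pad_c at x = -40 mm (the robot's end) and tag_c at x = +45 mm (the far end). Which rest stands left, middle or right changes; rests stand about 0.2 m apart from left (+y, more than y = 0.1) to right (less than y = -0.1), turned by up to 0.3 rad
- pad_c_top (a point): centre of the top of the rest's round black rubber cushion, 42 mm across, 66 mm above the bench when up; it moves with the cushion
- pad_c (a joint): how far the cushion is pressed down, m: 0 up, 0.014 on its stop; it springs back when let go. The softest spring takes about 0.25 N per mm after a first 0.2 N, the other two 0.55 to 0.7 N per mm after a first 0.6 to 0.9 N. Press each at least 4 mm (under 5 N) to feel it
- tag_c_top (a point): centre of the top of the rest's tag, a steel T-shaped tab with a flat head 18 (along the foot) x 28 mm, standing in a black guide; 64 mm above the bench when fully up; it moves with the tag
- tag_c (a joint): how far the tag is pushed down into its guide, m: 0 up, 0.014 fully down on the rest with the softest spring; on the other two the spring seat blocks it at 0.008. It starts 0 to 0.002, slides with about 2 N of friction and stays where it is left
- loupe: bystander: black eye loupe, 29 mm across, 30 mm tall, standing between two rests
- oil_pot: bystander: brass oil pot, 28 mm across, 24 mm tall, standing between two rests
- case_ring: bystander: steel watch-case ring, 42 mm across, 10 mm tall, on the robot's side of the rests
- driver: bystander: screwdriver, about 110 mm long, lying beyond the rests
- dust_brush: bystander: dusting brush, about 140 mm long, lying beyond the rests
- cement: bystander: small bottle with a blue cap, 26 mm across, 58 mm tall, on the robot's side of the rests
- parts_cup: bystander: glass bowl, 56 mm across, 28 mm tall, left of the rests
There are look-alikes about, which are no part of the job. What is shaped like the rest_b but yellow is not meant. Leave any turquoise look-alike of the rest_a alone.

How it is judged:
By the outcome, as a careful person would: the job done as asked, in the order asked, and still so for the second after the job is handed in, with the robot touching nothing.
It also fails if it takes over 51 s, if anything falls off the work surface, if the arm or the gripper's body presses on something with over 40 N, if the wrist force passes 120 N, or if a joint passes its speed limit or range.

## Working session

There is one attempt and no reset: what is moved stays moved. The work goes in short steps, Python scripts to look and compute and a tool call to move; the robot and the scene stay as the last step left them, time stands still between calls to the robot, and variables do not carry over. Pictures are saved under pics/ and viewed, about 8 in all and at most 12, crops included, and the job is handed in when it is done.

Besides the shell and the picture viewer there is one more tool, called after "Call:" as name(argument=value, ...) on one line, values as JSON. send_rows: Moves the arm, as the interface text tells. Its arguments: {"type":"object","properties":{"plan":{"type":"array"},"newtons":{"type":"number"}},"required":["plan"]}

```bash
mkdir -p pics; ls; cat > h.py <<'E'
import numpy as np, cv2
from rig import get_obs, get_image, finish_job
def grab(name,fn,crop=None,s=1.5):
    d=get_image(name); np.savez('%s.npz'%name,**d)
    f=d['frame'][:,:,::-1]
    if crop: x0,y0,x1,y1=crop; f=f[y0:y1,x0:x1]
    cv2.imwrite('pics/'+fn,cv2.resize(f,None,fx=s,fy=s,interpolation=cv2.INTER_CUBIC)); return d
def px2w(name,px,z):
    d=np.load('%s.npz'%name); P=d['pose']
    u=cv2.undistortPoints(np.array(px,float).reshape(-1,1,2),d['K'],d['distortion'])[:,0]
    r=np.c_[u[:,0],-u[:,1],-np.ones(len(u))]@P[:3,:3].T
    return P[:3,3]+r*((z-P[2,3])/r[:,2])[:,None]
def w2px(name,X):
    d=np.load('%s.npz'%name); P=d['pose']
    c=(np.atleast_2d(X)-P[:3,3])@P[:3,:3]
    return cv2.projectPoints(c*[1,-1,-1],np.zeros(3),np.zeros(3),d['K'],d['distortion'])[0][:,0]
E
python3 -c "
from h import *
for n in ('scene','top'):
    d=grab(n,n+'0.png'); print(n,d['pose'].round(3).tolist(),d['K'].round(1).tolist())
print(get_obs())"
```

```text
pics
scene [[-0.503, -0.509, 0.699, 1.194], [0.864, -0.283, 0.416, 0.434], [-0.014, 0.813, 0.582, 0.576], [0.0, 0.0, 0.0, 1.0]] [[389.3, 0.0, 256.1], [0.0, 389.3, 191.3], [0.0, 0.0, 1.0]]
top [[0.121, 0.968, -0.22, 0.341], [-0.993, 0.118, -0.028, 0.05], [-0.001, 0.222, 0.975, 1.176], [0.0, 0.0, 0.0, 1.0]] [[390.4, 0.0, 252.9], [0.0, 390.4, 182.0], [0.0, 0.0, 1.0]]
{'t': 0.1, 'qpos': array([-1.25372741,  0.70701286, -0.02759844,  1.48496913,  0.02203293,
        0.95088593, -0.07553204]), 'qvel': array([ 0.00143029, -0.00078346, -0.00127009, -0.00039548, -0.00047503,
        0.00148895, -0.00024521]), 'effort': array([ 1.49397765e-03, -8.84314156e+01,  1.23615313e+00, -2.36453462e+01,
        1.70112349e-02,  5.06124459e-03,  5.15938012e-06]), 'position': array([0.20182709, 0.53815963, 0.23088643]), 'ee_rot': array([ 0.28076621,  1.55250698, -0.28229101]), 'force': array([-0.06064429, -0.0124208 ,  0.01710137]), 'wrist_torque': array([ 0.01774247, -0.01069673, -0.00767601]), 'finger_gap': 0.0851230032729198}
```

View pics/top0.png

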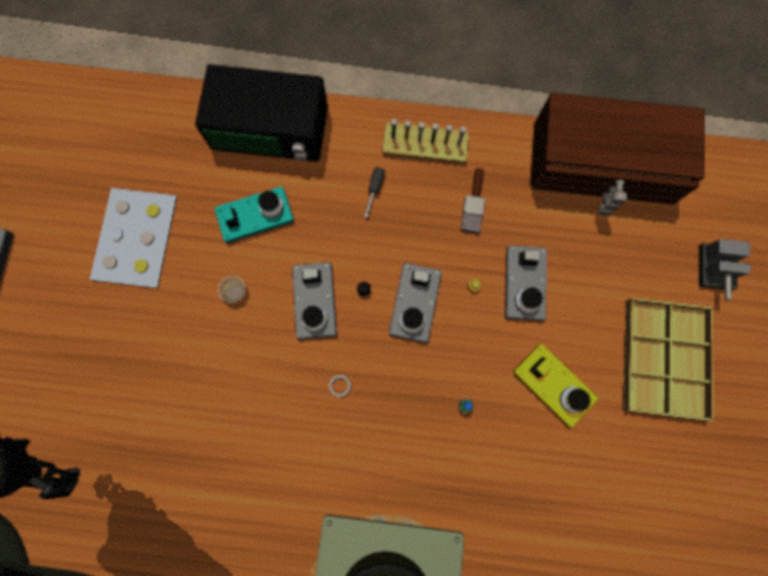

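View pics/scene0.png

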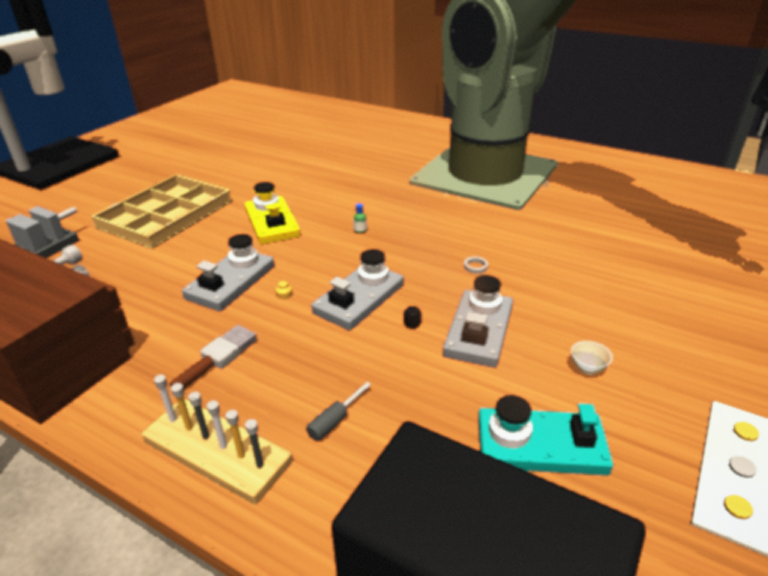

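The top view shows three grey rests. Pads are at about (313,317), (413,320) and (530,299) in the 1.5x picture, tags at (311,273), (422,277) and (530,257). The yellow and turquoise rests are decoys. I'll enlarge a crop.

```bash
python3 -c "
from h import *
f=np.load('top.npz')['frame'][155:235,185:375,::-1]
cv2.imwrite('pics/c.png',cv2.resize(f,None,fx=4,fy=4,interpolation=cv2.INTER_CUBIC))"
```

```text
(no output)
```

View pics/c.png

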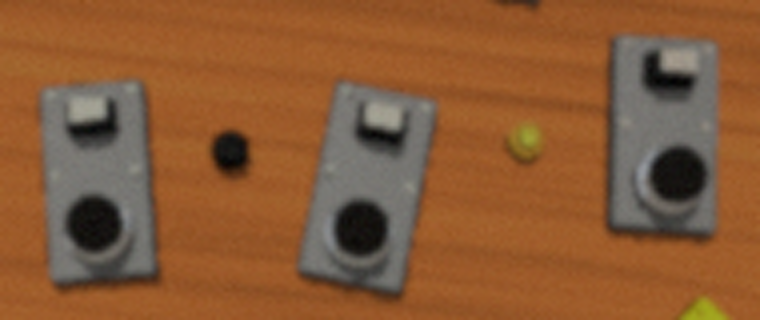

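Crop pixels: pads (95,223), (359,229), (678,174); tags (90,109), (383,117), (679,60). The foot corners are clear too, so I'll locate everything and cross-check with the known geometry.

```bash
python3 -c "
from h import *
q=lambda L:(np.array(L,float)+.5)/4-.5+[185,155]
pads=px2w('top',q([(95,223),(359,229),(678,174)]),.066)
tags=px2w('top',q([(90,109),(383,117),(679,60)]),.063)
C=[[(41,88),(145,82),(157,275),(53,284)],[(338,83),(437,101),(402,293),(300,271)],[(613,37),(717,42),(714,235),(609,230)]]
for i in range(3):
    c=px2w('top',q(C[i]),.022)[:,:2]; m=c.mean(0); a=(c[0]+c[1]-c[2]-c[3])/2; L=np.linalg.norm(a);a/=L
    d=tags[i]-pads[i]
    print('pad',pads[i].round(4),'tag',tags[i].round(4),'dist',np.hypot(*d[:2]).round(4),'yaw',np.arctan2(d[1],d[0]).round(3),'| foot',m.round(4),L.round(3),np.arctan2(a[1],a[0]).round(3),'pad',(m-.04*a).round(4),'tag',(m+.045*a).round(4))
    print(w2px('scene',[pads[i],tags[i]]).round(1).tolist())
from scipy.spatial.transform import Rotation as R
print(R.from_rotvec(get_obs()['ee_rot']).as_matrix().round(3))
"
```

```text
pad [0.4934 0.1982 0.066 ] tag [0.5765 0.2146 0.063 ] dist 0.0847 yaw 0.194 | foot [0.5313 0.2058] 0.149 0.207 pad [0.4922 0.1976] tag [0.5754 0.2151]
[[324.7, 187.6], [316.8, 210.7]]
pad [0.512  0.0099 0.066 ] tag [0.5965 0.0014 0.063 ] dist 0.0849 yaw -0.1 | foot [0.5523 0.0041] 0.147 -0.079 pad [0.5124 0.0072] tag [5.972e-01 5.000e-04]
[[249.4, 169.8], [227.4, 187.3]]
pad [ 0.5798 -0.2142  0.066 ] tag [ 0.6657 -0.2102  0.063 ] dist 0.086 yaw 0.047 | foot [ 0.618  -0.2117] 0.149 0.049 pad [ 0.5781 -0.2136] tag [ 0.663  -0.2095]
[[160.7, 159.5], [138.1, 177.1]]
[[-0.     0.351  0.936]
 [-0.001  0.936 -0.351]
 [-1.    -0.001  0.   ]]
```

Foot outline and pad/tag estimates agree to 2-3 mm and the sizes are right. Moving over the left pad with the jaws shut.

Call:
send_rows(plan=[[[0.03,-0.04,0,0.05,1],[0.07,-0.08,0,0.1,1],[0.11,-0.13,0,0.15,1],[0.15,-0.18,0,0.2,1],[0.19,-0.23,-0.02,0.25,1],[0.23,-0.27,-0.05,0.3,1],[0.265,-0.31,-0.08,0.36,1],[0.291,-0.34,-0.11,0.36,1]]], newtons=20)

```text
t: 1.1
position: [0.4941, 0.1963, 0.1199]
ee_rot: [-0.002, 1.57, 0.0]
force: [1.0, 0.4, 1.2]
finger_gap: 0.0001
```

Call:
send_rows(plan=[[[0,0,0,0,1],[0,0,0,0,1],[0,0,0,0,1],[0,0,0,0,1],[0,0,0,0,1],[0,0,0,0,1],[0,0,0,0,1],[0,0,0,0,1]]])

```text
t: 2.1
position: [0.4941, 0.1963, 0.1199]
ee_rot: [-0.002, 1.571, 0.0]
force: [-1.2, -0.0, -0.3]
finger_gap: 0.0001
```

```bash
cat >> h.py <<'E'
def feel(n=8):
    F=[]
    for _ in range(n): get_image('top'); o=get_obs(); F.append(o['force'])
    print(o['t'].__round__(2),o['position'].round(4),'F',np.mean(F,0).round(2),'sd',np.std(F,0).round(2))
E
python3 -c "
from h import *
feel()"
```

```text
2.5 [0.4941 0.1963 0.1198] F [0.   0.37 0.02] sd [0.38 0.34 0.39]
```

Call:
send_rows(plan=[[[0,0.001,-0.02,0,1],[0,0.001,-0.04,0,1],[0,0.001,-0.05,0,1],[0,0.001,-0.054,0,1],[0,0.001,-0.057,0,1],[0,0.001,-0.059,0,1],[0,0.001,-0.059,0,1],[0,0.001,-0.059,0,1]]])

```text
t: 3.5
position: [0.4941, 0.1973, 0.0611]
ee_rot: [-0.001, 1.57, 0.0]
force: [-2.2, -0.5, 3.7]
finger_gap: 0.0001
```

```bash
python3 -c "
from h import *
feel()"
```

```text
3.9 [0.4941 0.1973 0.0609] F [-2.45 -0.57  4.35] sd [0.52 0.5  0.54]
```

About 4.35 N at 5 mm, so the left one is stiff. Let up and go to the middle.

Call:
send_rows(plan=[[[0,0,0.005,0,1],[0,0,0.02,0,1],[0,0,0.05,0,1],[0.005,-0.04,0.055,0,1],[0.01,-0.09,0.055,0,1],[0.015,-0.14,0.055,0,1],[0.018,-0.18,0.055,0,1],[0.018,-0.188,0.055,0,1]]])

```text
t: 4.9
position: [0.5124, 0.0065, 0.1167]
ee_rot: [0.0, 1.57, -0.003]
force: [0.3, 1.3, 0.6]
finger_gap: 0.0005
```

Call:
send_rows(plan=[[[0,0,-0.01,0,1],[0,0,-0.03,0,1],[0,0,-0.045,0,1],[0,0,-0.05,0,1],[0,0,-0.053,0,1],[0,0,-0.055,0,1],[0,0,-0.055,0,1],[0,0,-0.055,0,1]]])

```text
t: 5.9
position: [0.5125, 0.0065, 0.062]
ee_rot: [0.001, 1.569, -0.003]
force: [0.4, 1.1, 1.2]
finger_gap: -0.0001
```

```bash
python3 -c "
from h import *
feel()"
```

```text
6.3 [0.5125 0.0065 0.0618] F [0.59 0.43 1.  ] sd [0.67 0.46 0.46]
```

Soft (about 1.0 N at 4 mm). Press 3 mm more to make sure, then on to the right.

Call:
send_rows(plan=[[[0,0,-0.001,0,1],[0,0,-0.002,0,1],[0,0,-0.003,0,1],[0,0,-0.003,0,1],[0,0,-0.003,0,1],[0,0,-0.003,0,1],[0,0,-0.003,0,1],[0,0,-0.003,0,1]]])

```text
t: 7.3
position: [0.5125, 0.0065, 0.0588]
ee_rot: [0.001, 1.569, -0.003]
force: [0.3, 0.7, 1.2]
finger_gap: -0.0004
```

```bash
python3 -c "
from h import *
feel()"
```

```text
7.7 [0.5125 0.0065 0.0588] F [0.91 0.28 1.96] sd [0.48 0.38 0.44]
```

Call:
send_rows(plan=[[[0,0,0.006,0,1],[0,0,0.02,0,1],[0,0,0.05,0,1],[0.015,-0.05,0.058,0,1],[0.03,-0.11,0.058,0,1],[0.045,-0.16,0.058,0,1],[0.06,-0.2,0.058,0,1],[0.067,-0.22,0.058,0,1]]])

```text
t: 8.7
position: [0.5793, -0.2162, 0.1176]
ee_rot: [0.002, 1.569, -0.006]
force: [-0.2, 1.1, -1.3]
finger_gap: -0.0001
```

Call:
send_rows(plan=[[[0,0,-0.01,0,1],[0,0,-0.03,0,1],[0,0,-0.045,0,1],[0,0,-0.05,0,1],[0,0,-0.053,0,1],[0,0,-0.056,0,1],[0,0,-0.056,0,1],[0,0,-0.056,0,1]]])

```text
t: 9.7
position: [0.5795, -0.216, 0.0619]
ee_rot: [0.002, 1.569, -0.006]
force: [0.1, 2.8, 2.2]
finger_gap: -0.0002
```

```bash
python3 -c "
from h import *
feel()"
```

```text
10.1 [ 0.5795 -0.2162  0.0617] F [0.33 2.32 3.14] sd [0.51 0.37 0.58]
```

Right: 3.1 N at 4.3 mm, stiff. Press 0.8 mm more for margin, release, then look from clear before the middle tag.

Call:
send_rows(plan=[[[0,0,-0.001,0,1],[0,0,-0.001,0,1],[0,0,-0.001,0,1],[0,0,0.005,0,1],[0,0,0.02,0,1],[0,0,0.05,0,1],[0,0.03,0.1,0,1],[0,0.03,0.12,0,1]]])

```text
t: 11.1
position: [0.5804, -0.1842, 0.1853]
ee_rot: [0.0, 1.565, -0.004]
force: [-0.5, 0.2, -1.1]
finger_gap: 0.0001
```

Call:
send_rows(plan=[[[-0.03,0.03,0.05,0,1],[-0.06,0.03,0.08,0,1],[-0.1,0.03,0.08,0,1],[-0.15,0.03,0.08,-0.05,1],[-0.18,0.03,0.08,-0.09,1],[-0.18,0.03,0.08,-0.09,1],[-0.18,0.03,0.08,-0.09,1],[-0.18,0.03,0.08,-0.09,1]]])

```text
t: 12.1
position: [0.4009, -0.1541, 0.2654]
ee_rot: [0.07, 1.564, -0.074]
force: [-0.0, 0.8, -0.4]
finger_gap: 0.0003
```

```bash
python3 -c "
from h import *
grab('top','top1.png',(185,155,375,235),4);print(get_obs()['position'])"
```

```text
[ 0.40077751 -0.15409924  0.26530329]
```

View pics/top1.png

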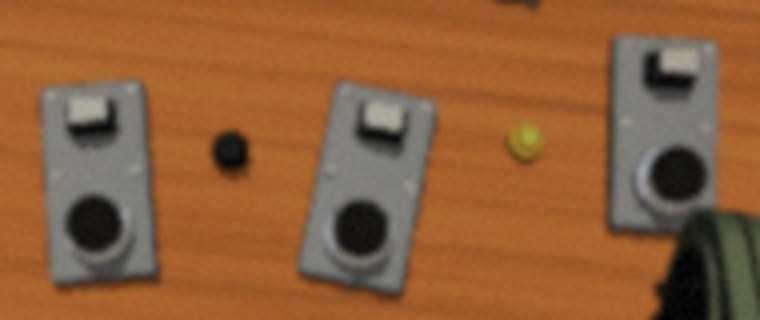

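Nothing has moved; the middle tag is still at (383,117), i.e. (0.597, 0.001). Going there.

Call:
send_rows(plan=[[[0.02,0.02,0,0,1],[0.05,0.04,0,0,1],[0.09,0.07,-0.02,0,1],[0.13,0.1,-0.06,0,1],[0.16,0.13,-0.1,0,1],[0.19,0.15,-0.14,0,1],[0.196,0.155,-0.165,0,1],[0.196,0.155,-0.165,0,1]]])

```text
t: 13.15
position: [0.5961, 0.0015, 0.0986]
ee_rot: [0.069, 1.568, -0.073]
force: [0.6, -0.6, 0.1]
finger_gap: 0.0
```

Call:
send_rows(plan=[[[0,0,-0.01,0,1],[0,0,-0.02,0,1],[0,0,-0.03,0,1],[0,0,-0.035,0,1],[0,0,-0.038,0,1],[0,0,-0.041,0,1],[0,0,-0.044,0,1],[0,0,-0.044,0,1]]])

```text
t: 14.15
position: [0.5962, 0.0015, 0.0545]
ee_rot: [0.069, 1.567, -0.073]
force: [0.0, 0.3, -0.4]
finger_gap: 0.0003
```

```bash
python3 -c "
from h import *
feel(4)"
```

```text
14.35 [0.5962 0.0016 0.0547] F [ 0.16  0.09 -0.15] sd [0.4  0.34 0.22]
```

No blocking at 9.5 mm, as expected for the soft rest. Go down to the stop.

Call:
send_rows(plan=[[[0,0,-0.001,0,1],[0,0,-0.002,0,1],[0,0,-0.003,0,1],[0,0,-0.004,0,1],[0,0,-0.005,0,1],[0,0,-0.0055,0,1],[0,0,-0.006,0,1],[0,0,-0.006,0,1]]])

```text
t: 15.35
position: [0.5963, 0.0016, 0.0498]
ee_rot: [0.069, 1.567, -0.074]
force: [-7.9, 0.7, 25.8]
finger_gap: 0.0005
```

```bash
python3 -c "
from h import *
feel(4)"
```

```text
15.55 [0.5964 0.0016 0.0498] F [-7.14 -0.56 25.6 ] sd [0.63 0.21 0.21]
```

The stop is firm at z = 0.0498 with 26 N, so the tag is fully down. Retreat straight up, then clear.

Call:
send_rows(plan=[[[0,0,0.003,0,1],[0,0,0.015,0,1],[0,0,0.04,0,1],[0,0,0.09,0,1],[0,0,0.15,0,1],[-0.04,-0.03,0.2,0,1],[-0.09,-0.08,0.2,0,1],[-0.14,-0.12,0.2,0,1]]])

```text
t: 16.55
position: [0.467, -0.1097, 0.2506]
ee_rot: [0.069, 1.565, -0.074]
force: [1.0, -2.5, -0.3]
finger_gap: -0.0
```

Call:
send_rows(plan=[[[-0.02,-0.03,0,0,1],[-0.05,-0.07,0,0,1],[-0.05,-0.07,0,0,1],[-0.05,-0.07,0,0,1],[-0.05,-0.07,0,0,1],[-0.05,-0.07,0,0,1],[-0.05,-0.07,0,0,1],[-0.05,-0.07,0,0,1]]])

```text
t: 17.55
position: [0.417, -0.1795, 0.2506]
ee_rot: [0.069, 1.565, -0.074]
force: [-0.4, 0.5, 0.2]
finger_gap: -0.0
```

```bash
python3 -c "
from h import *
o=get_obs();print(o['t'],o['position'],o['force'])
a=grab('top','top2.png',(185,155,375,235),4)['frame'][155:235,185:375]
b=grab('scene','sc2.png',(110,140,350,250),3.2)['frame'][140:250,110:350]
"
```

```text
17.55 [ 0.41701904 -0.1795029   0.2505921 ] [-0.41041673  0.46079216  0.17511603]
```

View pics/top2.png

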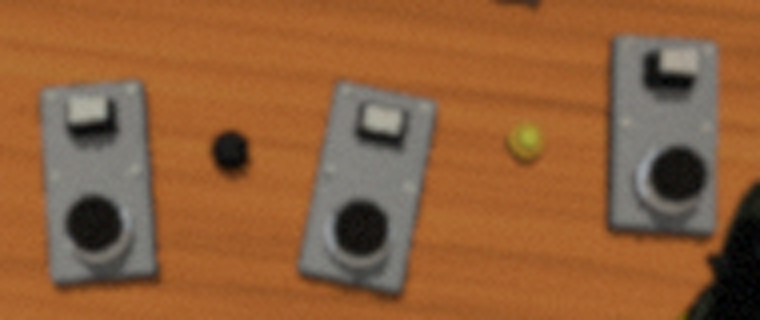

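View pics/sc2.png

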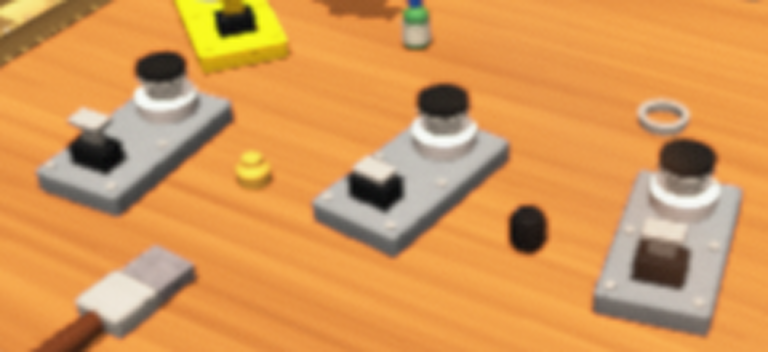

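The middle tag, at (376,170) in the scene crop, sits down on its guide. The other two tags are still up, the rests and bystanders have not moved, and the arm is clear.

```bash
python3 -c "
from h import *
print(finish_job())"
```

```text
the job is handed in; nothing more can be done
None
```

I pressed the three cushions from left to right, found the middle rest to be the softest, and pushed its tag fully down. The job is handed in at about 17.6 s, well under the 51 s limit.

| Rest | Force | Depth | Feel |
|---|---|---|---|
| Left | 4.35 N | about 5 mm | stiff |
| Middle | 1.0 N, then 1.96 N | about 4 mm, then about 7 mm | soft |
| Right | 3.1 N | about 4.3 mm, then about 1 mm more before letting up | stiff |

- **Tag:** it went past the 8 mm where the other two would block. It met a firm stop at z = 0.050 with about 26 N, which is the full 14 mm.
- **Final pictures:** the middle tag is down and the other two are up. The cushions have sprung back, and the rests and the bystanders in view have not visibly moved. The gripper is clear at z = 0.25.
- **Less certain:** the wrist force readings are noisy by about 0.4 to 0.5 N each, so I averaged eight per press. Sideways forces of about 2.5 N on the left and right cushions and 7 N at the tag stop also showed up. They left no visible shift.

No check failed.

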